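Steady the rocking cutting board

TASK

The cutting board on the sushi counter rocks: press down on its corners with the fingertips until you find the one that gives, then press flat the brass shim leaf that sticks out at that corner and take the hand away. Leave the other three shims standing, do not lift or shove the board, and leave everything else on the counter where it is.

Things in the scene. Friction and masses are not known exactly. Their poses are not given: they have to be found in the camera images.
- stand: Steel levelling stand, a plate 180 x 270 x 5 mm fixed to the counter, under the wooden board. Origin: centre of its underside, on the counter. Its x axis points to the far side (away from the robot at yaw 0), y to the left, z up. The four corners of the job are at x = +-60, y = +-75 mm in this frame.
- board: Loose pale wooden cutting board 170 (x) x 220 (y) x 24 mm, 0.6 to 0.9 kg, lying level on four pads, axes as the stand's. Origin: centre of its underside, 30 mm above the counter, so the top is 54 mm up. Pressed over its pads (60 mm in x and 75 mm in y from the centre) three corners are firm (under 1 mm); the fourth sinks about 5 mm under a steady 3 N (press with 6 to 10 N to be sure of it) and springs back when released. Which corner it is cannot be seen.
- shim_near_left (a joint): Tilt of the near left shim leaf (rad): 0 = standing up at 0.6 rad (34 degrees), 0.6 = pressed flat, level. It starts at 0 to 0.08, is stiff (about 6 N to press 35 mm from its hinge) and stays where it is left. Its inner end comes up under that board corner when the leaf is flat.
- pin_near_left (a joint): Tell-tale pin under the near left corner of the board, on the stand (8 mm across, hidden from above): how far it has been pushed down (m). 0 at the start for all four; only a corner that sinks pushes its pin down (about 0.005; the pins of its neighbours may go down by up to 0.001), and the pin then stays down.
- near_left_top (a point): Place to press on the near left shim: on the upper face of a brass leaf with a red end, 26 mm wide, 4 mm thick, that sticks out 65 mm from its hinge, sideways from the board (to the left) and slanting up. The hinge is at x = -60, y = 125 mm in the stand's frame, 27.5 mm up; this point is 35 mm out from the hinge along the leaf. Flat, the leaf's top is 29.5 mm above the counter; standing, this point is about 49 mm up.
- shim_near_right (a joint): Tilt of the near right shim leaf (rad): 0 = standing up at 0.6 rad (34 degrees), 0.6 = pressed flat, level. It starts at 0 to 0.08, is stiff (about 6 N to press 35 mm from its hinge) and stays where it is left. Its inner end comes up under that board corner when the leaf is flat.
- pin_near_right (a joint): Tell-tale pin under the near right corner of the board, on the stand (8 mm across, hidden from above): how far it has been pushed down (m). 0 at the start for all four; only a corner that sinks pushes its pin down (about 0.005; the pins of its neighbours may go down by up to 0.001), and the pin then stays down.
- near_right_top (a point): Place to press on the near right shim: on the upper face of a brass leaf with a red end, 26 mm wide, 4 mm thick, that sticks out 65 mm from its hinge, sideways from the board (to the right) and slanting up. The hinge is at x = -60, y = -125 mm in the stand's frame, 27.5 mm up; this point is 35 mm out from the hinge along the leaf. Flat, the leaf's top is 29.5 mm above the counter; standing, this point is about 49 mm up.
- shim_far_left (a joint): Tilt of the far left shim leaf (rad): 0 = standing up at 0.6 rad (34 degrees), 0.6 = pressed flat, level. It starts at 0 to 0.08, is stiff (about 6 N to press 35 mm from its hinge) and stays where it is left. Its inner end comes up under that board corner when the leaf is flat.
- pin_far_left (a joint): Tell-tale pin under the far left corner of the board, on the stand (8 mm across, hidden from above): how far it has been pushed down (m). 0 at the start for all four; only a corner that sinks pushes its pin down (about 0.005; the pins of its neighbours may go down by up to 0.001), and the pin then stays down.
- far_left_top (a point): Place to press on the far left shim: on the upper face of a brass leaf with a red end, 26 mm wide, 4 mm thick, that sticks out 65 mm from its hinge, sideways from the board (to the left) and slanting up. The hinge is at x = 60, y = 125 mm in the stand's frame, 27.5 mm up; this point is 35 mm out from the hinge along the leaf. Flat, the leaf's top is 29.5 mm above the counter; standing, this point is about 49 mm up.
- shim_far_right (a joint): Tilt of the far right shim leaf (rad): 0 = standing up at 0.6 rad (34 degrees), 0.6 = pressed flat, level. It starts at 0 to 0.08, is stiff (about 6 N to press 35 mm from its hinge) and stays where it is left. Its inner end comes up under that board corner when the leaf is flat.
- pin_far_right (a joint): Tell-tale pin under the far right corner of the board, on the stand (8 mm across, hidden from above): how far it has been pushed down (m). 0 at the start for all four; only a corner that sinks pushes its pin down (about 0.005; the pins of its neighbours may go down by up to 0.001), and the pin then stays down.
- far_right_top (a point): Place to press on the far right shim: on the upper face of a brass leaf with a red end, 26 mm wide, 4 mm thick, that sticks out 65 mm from its hinge, sideways from the board (to the right) and slanting up. The hinge is at x = 60, y = -125 mm in the stand's frame, 27.5 mm up; this point is 35 mm out from the hinge along the leaf. Flat, the leaf's top is 29.5 mm above the counter; standing, this point is about 49 mm up.
- rest: Bystander, to be left alone: blue chopstick rest 16 x 50 x 10 mm lying in the middle of the board. Origin: centre of its underside.
- dish: Bystander, to be left alone: small green glass bowl 66 mm across, 26 mm high, left of the board, between and beyond the two left shims. Origin: centre of its underside.
- teacup: Bystander, to be left alone: white cup 62 mm across, 62 mm high, right of the board, between and beyond the two right shims. Origin: centre of its underside.
- knife: Bystander, to be left alone: kitchen knife with a black handle, 340 mm long, lying between the robot and the board. Origin: centre of its underside.
- jar: Bystander, to be left alone: blue lidded jar 52 mm across, 70 mm high, beyond the board. Origin: centre of its underside.
- tray: Bystander, to be left alone: wooden tray 70 x 110 x 30 mm, beyond the board. Origin: centre of its underside.
- stamp: Bystander, to be left alone: dark wooden hand stamp 36 mm across, 55 mm high, beyond the board on the right. Origin: centre of its underside.

How it is judged:
On the way, in this order (a step that is already met when the one before it is completed fails the run):
1. the rocking corner of the board has been pressed down with the fingers, so that the board tips (contact force between the fingers and board above 0.5 N and angle between board's own z axis and vertical above 0.016 rad), for 0.1 s.
2. the shim leaf at the rocking corner (tell-tale pin down) is pressed flat (((value of joint pin_near_left above 0.0018 m and value of joint shim_near_left above 0.54 rad) or (value of joint pin_near_right above 0.0018 m and value of joint shim_near_right above 0.54 rad) or (value of joint pin_far_left above 0.0018 m and value of joint shim_far_left above 0.54 rad) or (value of joint pin_far_right above 0.0018 m and value of joint shim_far_right above 0.54 rad))), for 0.1 s.
At the end, for the whole second after the job is handed in: The shim at the rocking corner (the one whose tell-tale pin is down by over 1.8 mm) is flat (joint above 0.54 rad), the other three still stand (below 0.2 rad), and the board lies level (within 0.015 rad), at rest and within 15 mm of where it was (((value of joint pin_near_left above 0.0018 m and value of joint shim_near_left above 0.54 rad) or (value of joint pin_near_right above 0.0018 m and value of joint shim_near_right above 0.54 rad) or (value of joint pin_far_left above 0.0018 m and value of joint shim_far_left above 0.54 rad) or (value of joint pin_far_right above 0.0018 m and value of joint shim_far_right above 0.54 rad)) and (value of joint pin_near_left above 0.0018 m or value of joint shim_near_left below 0.2 rad) and (value of joint pin_near_right above 0.0018 m or value of joint shim_near_right below 0.2 rad) and (value of joint pin_far_left above 0.0018 m or value of joint shim_far_left below 0.2 rad) and (value of joint pin_far_right above 0.0018 m or value of joint shim_far_right below 0.2 rad) and angle between board's own z axis and vertical below 0.015 rad and distance of board from where it was at the start of the episode below 0.015 m and linear speed of board below 0.02 m/s); the robot touches nothing.
It fails at once if a shim is pressed down (beyond 0.3 rad) at a corner that is firm or has not yet been found to give (its tell-tale pin is not down by 1.8 mm) ((not (value of joint pin_near_left above 0.0018 m) and value of joint shim_near_left above 0.3 rad) or (not (value of joint pin_near_right above 0.0018 m) and value of joint shim_near_right above 0.3 rad) or (not (value of joint pin_far_left above 0.0018 m) and value of joint shim_far_left above 0.3 rad) or (not (value of joint pin_far_right above 0.0018 m) and value of joint shim_far_right above 0.3 rad)).
It fails at once if the board is lifted by 12 mm or shoved by 25 mm (height (world z) of board above 0.042 m or distance of board from where it was at the start of the episode above 0.025 m).
It fails at once if a bystander is moved by more than 30 mm (distance of any of rest, dish, teacup, knife, jar, tray, stamp from where it was at the start of the episode above 0.03 m).
It also fails if it takes over 51 s, if anything falls off the work surface, if the arm or the gripper's body presses on something with over 40 N, if the wrist force passes 120 N, or if a joint passes its speed limit or range.

ROBOT

A 6-joint arm with a two-finger parallel gripper is mounted at the origin on the work surface. World frame = base frame: x ahead of the robot, y to its left, z up, the work surface at z = 0. Lengths are in m, angles in rad, forces in N, time in s.
With the tool pointing down it reaches from about 0.375 to 0.975 m from the base axis. Payload 3.8 kg.
Tool frame: the origin (TCP) lies at the very end of the fingers, on their centre line; the grasp point (between the pads) lies 19 mm behind it; z points along the fingers, y is the line along which they close (so a half turn about z gives the same grasp; the last joint's range is limited). The gripper opens to 85 mm and grips with 20 to 120 N. Pads are 22 mm wide; open, the fingers measure 114 mm over their backs; the gripper's body (76 mm by 85 mm) begins 54 mm behind the grasp point. The pads swing forward as they close: fully open they stand 13 mm farther back than shut.
Start: joints at [1.232, 0.264, 1.604, -0, 1.274, -0.037], TCP at [0.201, 0.644, 0.231] pointing down, gripper open.
Joint ranges: [-2.63, 2.63], [-0.94, 2.18], [0.31, 2.57], [-1.31, 4.45], [0, 2.66], [-2.55, 2.55]. Speed limits (rad/s): [2.57, 2.57, 3.14, 3.14, 3.14, 3.14].

INTERFACE

Orientations are given as a rotation vector (axis times angle).
In Python, from workcell import read_state, read_camera, calibration, finish_job gives the robot as it stands.
- The arm moves only by the tool step_arm, never from a script. Its argument "commands" is a list of rows, each an object of numbers: "fingers": the gripper's target within -1 to 1 (shut at 1, half-way at 0, fully open at -1); "dx", "dy", "dz": the shift along the tool's x, y, z in m; "roll": the turn about the tool's z in degrees. In form: [{"fingers": .., "dx": .., "dy": .., "dz": .., "roll": ..}, ...]. A call has 1 to 8 rows; each row is the pose to reach, as a shift and turn from the pose commanded when the call began, along the tool's axes at that moment; what a row does not reach only later rows make up. A row lasts 1/8 s, in which the tool goes at most 62.5 mm and 10.7 degrees, less where a joint would pass 70% of its speed; a pose out of reach is approached as far as the arm can. A call with a gripper value outside its range is refused whole. The fingers move at their own pace and stop on an object; "squeeze" is the grip in N (left out, the last holds). Time passes only in rows, so rows that repeat a pose let the fingers close. It gives the time, the measured TCP pose, the force, the opening and the grip force at its end, in the units of the state.
- read_state(): the state, without advancing time (a new reading comes with each control period).
- read_camera(name): name is "scene" or "top"; returns (picture, depth): 480x640x3 uint8, blue, green, red; 480x640 float32, m along the optical axis (not along the pixel's ray), 0 where there is no reading.
- calibration(name): a dict with "intrinsics" (3x3 intrinsics, pixels), "world_to_cam" (4x4, takes a point from world to camera coordinates). Camera axes: x right, y up, looking along -z (the intrinsics and any distortion apply to the point x, -y, -z); pixel columns grow to the right and rows downward; lengths in m; the calibration is good to about 2 mm. A picture is of the moment at which its call begins. calibration takes no time and is no camera call.
- finish_job(): hands the job in; it is judged then, once.
The state is a dict: "time": time; "q": joint angles; "joint_vel": joint speeds; "joint_torque": joint torques, N m; "tool_pos": TCP position; "tcp_rot": TCP orientation; "wrist_force": force on the tool from outside, world axes, zero at the start; "torque": the same for the moment, N m; "width": opening from 0.0 (shut) to 1.0 (fully open); "grip_force": force on a finger pad.
Only numpy, scipy, OpenCV 4.12 (cv2) and the standard library are available. Lean on these libraries where they do the work, as an engineer would, in place of code of your own. Each camera call takes 0.05 s, during which the arm holds its last target. There are 200 camera calls.

## Working session

There is one attempt and no reset: what is moved stays moved. The work goes in short steps, Python scripts to look and compute and a tool call to move; the robot and the scene stay as the last step left them, time stands still between calls to the robot, and variables do not carry over. Pictures are saved under pics/ and viewed, at most 10 in all, crops included, and the job is handed in when it is done.

Besides the shell and the picture viewer there is one more tool, called after "Emit:" as name(argument=value, ...), one argument or row to a line, values as JSON. step_arm: Moves the arm, as the interface text tells. Its arguments: {"type":"object","properties":{"commands":{"type":"array","items":{"type":"object","properties":{"fingers":{"type":"number"},"dx":{"type":"number"},"dy":{"type":"number"},"dz":{"type":"number"},"roll":{"type":"number"}}}},"squeeze":{"type":"number"}},"required":["commands"]}

```bash
mkdir -p pics
cat > h.py <<'E'
import numpy as np, cv2
from workcell import *
def world(name, depth):
    c=calibration(name);K=np.array(c["intrinsics"]);T=np.linalg.inv(np.array(c["world_to_cam"]))
    v,u=np.mgrid[:480,:640]
    x=(u-K[0,2])/K[0,0]*depth;y=(v-K[1,2])/K[1,1]*depth
    P=np.stack([x,-y,-depth,np.ones_like(depth)],-1)@T.T
    return P[...,:3]
E
python3 - <<'E'
from h import *
for n in("scene","top"):
    im,d=read_camera(n);cv2.imwrite(f"pics/{n}0.png",im);np.save(f"{n}0.npy",world(n,d)); c=calibration(n)
    print({k:(v if k!="intrinsics" and k!="world_to_cam" else '') for k,v in c.items()}, (d>0).mean(), np.linalg.inv(np.array(c["world_to_cam"]))[:3,3])
    P=world(n,d); m=(abs(P[...,2]-.054)<.006)&(d>0)
    hsv=cv2.cvtColor(im,cv2.COLOR_BGR2HSV); red=((hsv[...,0]<8)|(hsv[...,0]>172))&(hsv[...,1]>150)&(hsv[...,2]>80)&(d>0)
    k,l,s,ce=cv2.connectedComponentsWithStats(red.astype(np.uint8))
    for i in range(1,k):
        if s[i,4]>15: print(ce[i].round(),s[i,4],np.median(P[l==i],0).round(4))
    k,l,s,ce=cv2.connectedComponentsWithStats(m.astype(np.uint8)); i=1+np.argmax(s[1:,4])
    print('board',s[i],cv2.minAreaRect((P[l==i][:,:2]*1000).astype(np.float32)),np.median(P[l==i],0))
print(read_state())
E
```

```text
{'intrinsics': '', 'world_to_cam': ''} 0.995849609375 [0.99449087 0.00382208 0.76104449]
[164. 167.] 129 [ 0.4535 -0.2345  0.0597]
[358. 186.] 102 [0.5113 0.1043 0.0594]
[145. 226.] 151 [ 0.5717 -0.2543  0.0591]
[352. 246.] 118 [0.6291 0.0827 0.0619]
board [  180   162   145    98 10925] ((541.423583984375, -74.84955596923828), (220.6848602294922, 173.12828063964844), 80.26979064941406) [ 0.55145341 -0.07517301  0.05504788]
{'intrinsics': '', 'world_to_cam': ''} 0.9959928385416666 [0.39700939 0.06129635 1.00690291]
[293. 207.] 68 [0.6293 0.0811 0.0605]
[454. 238.] 85 [ 0.572  -0.2569  0.0572]
[281. 263.] 76 [0.5111 0.1024 0.0588]
[446. 295.] 89 [ 0.4533 -0.2367  0.0572]
board [ 310  203  117   99 8319] ((541.4502563476562, -78.194580078125), (220.4840545654297, 170.79998779296875), 80.31791687011719) [ 0.53825037 -0.07841596  0.05332275]
{'time': 0.1, 'q': array([ 1.23206904e+00,  2.64701024e-01,  1.60525981e+00,  3.39061749e-05,
        1.27371839e+00, -3.68750671e-02]), 'joint_vel': array([-0.00077338, -0.00091143, -0.00213954,  0.00059025,  0.00047703,
        0.00078381]), 'joint_torque': array([-1.85578160e-04, -5.16712046e+01, -3.68591166e+01, -1.21720336e-04,
        6.30819981e-03, -1.20592253e-05]), 'tool_pos': array([0.20042006, 0.64385051, 0.23005882]), 'tcp_rot': array([-0.47230218, -3.10545926,  0.00321   ]), 'wrist_force': array([0.75494871, 0.19258373, 0.19573319]), 'torque': array([ 0.04452276, -0.02519141, -0.01008015]), 'grip_force': 0.0, 'width': 0.9993612783197354}
```

View pics/top0.png

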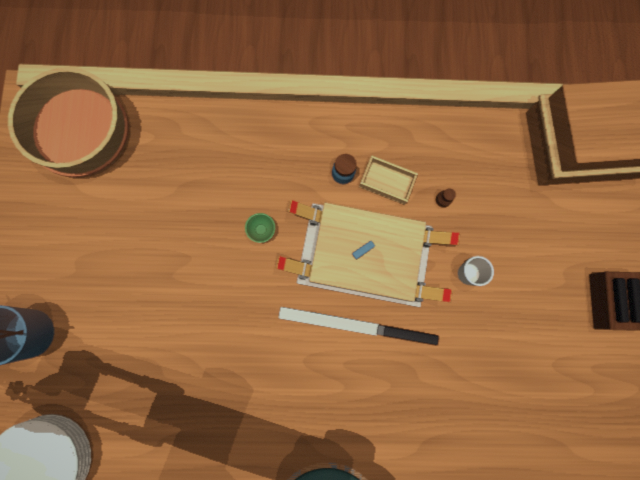

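View pics/scene0.png

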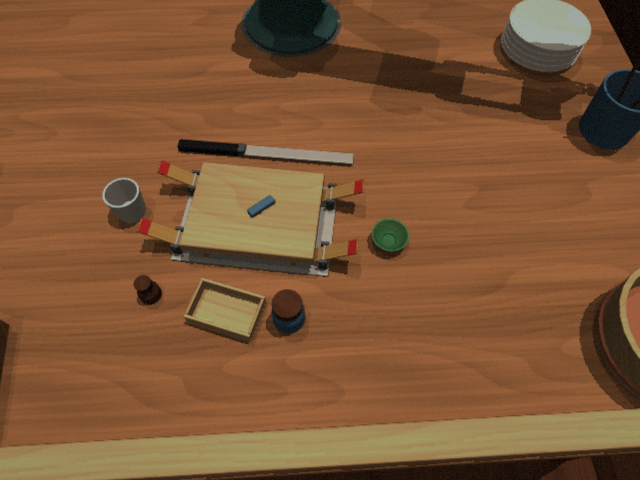

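Both pictures show the board at about (365, 253) in the top view, with four red-ended leaves at (293,207), (281,263), (454,238) and (446,295). Tall objects stand on the left at (20,335) and (40,460), so I'm checking their heights before the swing.

Run:
```python
from h import *
S=np.load("scene0.npy").reshape(-1,3);T=np.load("top0.npy").reshape(-1,3);P=np.vstack([S,T])
P=P[(P[:,2]>.01)&(P[:,2]<.6)]
for x in np.arange(.1,.75,.05):
    print(round(x,2),[ (lambda q: round(q.max(),2) if len(q) else 0)(P[(abs(P[:,0]-x)<.025)&(abs(P[:,1]-y)<.025)][:,2]) for y in np.arange(-.3,.8,.05)])
x=np.array([.986,-.168]);y=np.array([.168,.986])
c=np.array([.5415,-.0765]);yaw=np.arctan2(*(np.array([.5112,.1033])-[.4534,-.2356]))
print(np.degrees(yaw))
x=np.array([np.cos(yaw),-np.sin(yaw)]);y=np.array([np.sin(yaw),np.cos(yaw)])
for n,a,b in(("NL",-60,75),("NR",-60,-75),("FL",60,75),("FR",60,-75)):
    print(n,(c+a/1e3*x+b/1e3*y).round(4),(c+a/1e3*x+np.sign(b)*.156*y).round(4))
```

```text
0.1 [0, 0, 0, 0, 0, np.float64(0.02), np.float64(0.03), np.float64(0.02), 0, 0, 0, 0, 0, 0, 0, np.float64(0.08), np.float64(0.08), np.float64(0.08), np.float64(0.08), np.float64(0.08), 0, 0]
0.15 [0, 0, 0, 0, 0, 0, 0, 0, 0, 0, 0, 0, 0, 0, 0, np.float64(0.08), np.float64(0.08), np.float64(0.08), np.float64(0.08), np.float64(0.08), 0, 0]
0.2 [0, 0, 0, 0, 0, 0, 0, 0, 0, 0, 0, 0, 0, 0, 0, 0, np.float64(0.08), np.float64(0.08), np.float64(0.08), 0, 0, 0]
0.25 [0, 0, 0, 0, 0, 0, 0, 0, 0, 0, 0, 0, 0, 0, 0, 0, 0, 0, 0, 0, 0, 0]
0.3 [0, 0, 0, 0, 0, 0, 0, 0, 0, 0, 0, 0, 0, 0, 0, 0, 0, np.float64(0.11), np.float64(0.11), np.float64(0.11), 0, 0]
0.35 [0, np.float64(0.02), np.float64(0.02), np.float64(0.02), np.float64(0.02), np.float64(0.01), 0, 0, 0, 0, 0, 0, 0, 0, 0, 0, 0, np.float64(0.11), np.float64(0.19), np.float64(0.1), 0, 0]
0.4 [0, 0, np.float64(0.02), np.float64(0.02), np.float64(0.02), np.float64(0.02), np.float64(0.02), np.float64(0.02), np.float64(0.02), 0, 0, 0, 0, 0, 0, 0, 0, np.float64(0.11), np.float64(0.11), np.float64(0.09), 0, 0]
0.45 [np.float64(0.06), np.float64(0.07), np.f
[... 690 characters left out ...]
at64(0.06), np.float64(0.06), np.float64(0.06), np.float64(0.07), np.float64(0.03), np.float64(0.03), 0, 0, 0, 0, 0, 0, 0, 0, 0, 0, 0]
0.65 [0, np.float64(0.06), 0, np.float64(0.03), np.float64(0.06), np.float64(0.06), np.float64(0.06), np.float64(0.06), np.float64(0.07), 0, 0, 0, 0, 0, 0, 0, 0, 0, 0, 0, 0, 0]
0.7 [0, np.float64(0.06), np.float64(0.03), np.float64(0.03), np.float64(0.03), np.float64(0.07), np.float64(0.08), 0, 0, 0, 0, 0, 0, 0, 0, 0, np.float64(0.09), np.float64(0.09), np.float64(0.09), np.float64(0.09), 0, 0]
9.678769465550666
NL [0.495  0.0075] [0.5086 0.0874]
NR [ 0.4697 -0.1403] [ 0.4561 -0.2202]
FL [ 0.6133 -0.0127] [0.6269 0.0672]
FR [ 0.588  -0.1605] [ 0.5744 -0.2404]
```

Emit:
step_arm(
  commands=[
    {"fingers":1,"dx":-0.04,"dy":-0.045,"dz":0},
    {"fingers":1,"dx":-0.08,"dy":-0.09,"dz":0},
    {"fingers":1,"dx":-0.12,"dy":-0.135,"dz":0},
    {"fingers":1,"dx":-0.16,"dy":-0.18,"dz":0},
    {"fingers":1,"dx":-0.2,"dy":-0.225,"dz":0},
    {"fingers":1,"dx":-0.24,"dy":-0.27,"dz":0},
    {"fingers":1,"dx":-0.28,"dy":-0.315,"dz":0},
    {"fingers":1,"dx":-0.32,"dy":-0.36,"dz":0},
  ],
  squeeze=40,
)

```text
invalid input
```

Emit:
step_arm(
  commands=[
    {"fingers":1,"dx":-0.04,"dy":-0.04,"dz":0.03},
    {"fingers":1,"dx":-0.08,"dy":-0.08,"dz":0.06},
    {"fingers":1,"dx":-0.12,"dy":-0.12,"dz":0.1},
    {"fingers":1,"dx":-0.15,"dy":-0.16,"dz":0.14},
    {"fingers":1,"dx":-0.15,"dy":-0.16,"dz":0.15},
    {"fingers":1,"dx":-0.15,"dy":-0.16,"dz":0.15},
  ],
)

```text
invalid input
```

Emit:
step_arm(
  commands=[
    {"fingers":1,"dx":-0.04,"dy":-0.045,"dz":0,"roll":0},
    {"fingers":1,"dx":-0.08,"dy":-0.09,"dz":0,"roll":0},
    {"fingers":1,"dx":-0.12,"dy":-0.135,"dz":0,"roll":0},
    {"fingers":1,"dx":-0.16,"dy":-0.18,"dz":0,"roll":0},
    {"fingers":1,"dx":-0.2,"dy":-0.225,"dz":0,"roll":0},
    {"fingers":1,"dx":-0.24,"dy":-0.27,"dz":0,"roll":0},
    {"fingers":1,"dx":-0.28,"dy":-0.315,"dz":0,"roll":0},
    {"fingers":1,"dx":-0.32,"dy":-0.36,"dz":0,"roll":0},
  ],
  squeeze=40,
)

```text
time: 1.1
tool_pos: [0.3994, 0.2037, 0.2311]
tcp_rot: [0.472, 3.106, -0.0]
wrist_force: [0.4, 0.1, -0.3]
width: -0.001
grip_force: 0.0
```

Emit:
step_arm(
  commands=[
    {"fingers":1,"dx":-0.04,"dy":-0.04,"dz":0.03,"roll":0},
    {"fingers":1,"dx":-0.08,"dy":-0.08,"dz":0.06,"roll":0},
    {"fingers":1,"dx":-0.12,"dy":-0.12,"dz":0.1,"roll":0},
    {"fingers":1,"dx":-0.15,"dy":-0.16,"dz":0.14,"roll":0},
    {"fingers":1,"dx":-0.15,"dy":-0.16,"dz":0.16,"roll":0},
    {"fingers":1,"dx":-0.15,"dy":-0.16,"dz":0.17,"roll":0},
    {"fingers":1,"dx":-0.15,"dy":-0.16,"dz":0.17,"roll":0},
  ],
)

```text
time: 1.98
tool_pos: [0.494, 0.0088, 0.0607]
tcp_rot: [-0.472, -3.104, 0.0]
wrist_force: [-0.5, -0.1, 0.1]
width: 0.004
grip_force: 0.0
```

Emit:
step_arm(
  commands=[
    {"fingers":1,"dx":0,"dy":0,"dz":0.005,"roll":0},
    {"fingers":1,"dx":0,"dy":0,"dz":0.007,"roll":0},
    {"fingers":1,"dx":0,"dy":0,"dz":0.008,"roll":0},
    {"fingers":1,"dx":0,"dy":0,"dz":0.008,"roll":0},
  ],
)

```text
time: 2.48
tool_pos: [0.4952, 0.0087, 0.054]
tcp_rot: [0.472, 3.105, 0.001]
wrist_force: [-2.0, 1.7, 3.7]
width: 0.001
grip_force: 2.0
```

Emit:
step_arm(
  commands=[
    {"fingers":1,"dx":0,"dy":0,"dz":0.001,"roll":0},
    {"fingers":1,"dx":0,"dy":0,"dz":0.002,"roll":0},
    {"fingers":1,"dx":0,"dy":0,"dz":0.002,"roll":0},
  ],
)

```text
time: 2.85
tool_pos: [0.4953, 0.0087, 0.0539]
tcp_rot: [0.472, 3.106, 0.001]
wrist_force: [-8.3, 2.3, 19.2]
width: -0.0
grip_force: 9.7
```

Emit:
step_arm(
  commands=[
    {"fingers":1,"dx":0,"dy":0,"dz":-0.015,"roll":0},
    {"fingers":1,"dx":-0.005,"dy":-0.04,"dz":-0.03,"roll":0},
    {"fingers":1,"dx":-0.01,"dy":-0.08,"dz":-0.03,"roll":0},
    {"fingers":1,"dx":-0.015,"dy":-0.12,"dz":-0.03,"roll":0},
    {"fingers":1,"dx":-0.02,"dy":-0.149,"dz":-0.025,"roll":0},
    {"fingers":1,"dx":-0.02,"dy":-0.149,"dz":-0.015,"roll":0},
    {"fingers":1,"dx":-0.02,"dy":-0.149,"dz":-0.008,"roll":0},
    {"fingers":1,"dx":-0.02,"dy":-0.149,"dz":-0.008,"roll":0},
  ],
)

```text
time: 3.85
tool_pos: [0.4689, -0.1388, 0.0583]
tcp_rot: [-0.47, -3.104, -0.001]
wrist_force: [-0.4, 0.3, 0.3]
width: -0.003
grip_force: 0.0
```

Emit:
step_arm(
  commands=[
    {"fingers":1,"dx":0,"dy":0,"dz":0.003,"roll":0},
    {"fingers":1,"dx":0,"dy":0,"dz":0.005,"roll":0},
    {"fingers":1,"dx":0,"dy":0,"dz":0.007,"roll":0},
    {"fingers":1,"dx":0,"dy":0,"dz":0.007,"roll":0},
  ],
)

```text
time: 4.35
tool_pos: [0.47, -0.1395, 0.054]
tcp_rot: [-0.472, -3.106, -0.001]
wrist_force: [-5.1, 3.1, 12.5]
width: -0.0
grip_force: 6.3
```

Emit:
step_arm(
  commands=[
    {"fingers":1,"dx":0,"dy":0,"dz":-0.015,"roll":0},
    {"fingers":1,"dx":-0.03,"dy":0.004,"dz":-0.025,"roll":0},
    {"fingers":1,"dx":-0.07,"dy":0.01,"dz":-0.025,"roll":0},
    {"fingers":1,"dx":-0.1,"dy":0.014,"dz":-0.025,"roll":0},
    {"fingers":1,"dx":-0.119,"dy":0.016,"dz":-0.02,"roll":0},
    {"fingers":1,"dx":-0.119,"dy":0.016,"dz":-0.012,"roll":0},
    {"fingers":1,"dx":-0.119,"dy":0.016,"dz":-0.007,"roll":0},
    {"fingers":1,"dx":-0.119,"dy":0.016,"dz":-0.007,"roll":0},
  ],
)

```text
time: 5.35
tool_pos: [0.5863, -0.1596, 0.0583]
tcp_rot: [-0.472, -3.103, -0.001]
wrist_force: [0.1, -0.0, -0.1]
width: -0.001
grip_force: 0.0
```

Emit:
step_arm(
  commands=[
    {"fingers":1,"dx":0,"dy":0,"dz":0.003,"roll":0},
    {"fingers":1,"dx":0,"dy":0,"dz":0.005,"roll":0},
    {"fingers":1,"dx":0,"dy":0,"dz":0.007,"roll":0},
    {"fingers":1,"dx":0,"dy":0,"dz":0.007,"roll":0},
  ],
)

```text
time: 5.85
tool_pos: [0.5881, -0.1603, 0.0526]
tcp_rot: [0.472, 3.106, -0.0]
wrist_force: [-0.5, -0.7, 2.0]
width: 0.002
grip_force: 1.1
```

It gives here (52.6 mm at 2 N). I'm pressing on, to be sure.

Emit:
step_arm(
  commands=[
    {"fingers":1,"dx":0,"dy":0,"dz":0.001,"roll":0},
    {"fingers":1,"dx":0,"dy":0,"dz":0.002,"roll":0},
    {"fingers":1,"dx":0,"dy":0,"dz":0.003,"roll":0},
    {"fingers":1,"dx":0,"dy":0,"dz":0.004,"roll":0},
    {"fingers":1,"dx":0,"dy":0,"dz":0.004,"roll":0},
    {"fingers":1,"dx":0,"dy":0,"dz":0.004,"roll":0},
  ],
)

```text
time: 6.6
tool_pos: [0.5887, -0.1607, 0.0495]
tcp_rot: [0.472, 3.104, -0.001]
wrist_force: [-1.5, -3.1, 8.1]
width: 0.002
grip_force: 4.1
```

Emit:
step_arm(
  commands=[
    {"fingers":1,"dx":0,"dy":0,"dz":-0.02,"roll":0},
    {"fingers":1,"dx":0,"dy":0,"dz":-0.045,"roll":0},
    {"fingers":1,"dx":-0.004,"dy":-0.03,"dz":-0.045,"roll":0},
    {"fingers":1,"dx":-0.008,"dy":-0.06,"dz":-0.045,"roll":0},
    {"fingers":1,"dx":-0.011,"dy":-0.08,"dz":-0.04,"roll":0},
    {"fingers":1,"dx":-0.011,"dy":-0.08,"dz":-0.03,"roll":0},
    {"fingers":1,"dx":-0.011,"dy":-0.08,"dz":-0.022,"roll":0},
    {"fingers":1,"dx":-0.011,"dy":-0.08,"dz":-0.022,"roll":0},
  ],
)

```text
time: 7.6
tool_pos: [0.5737, -0.2381, 0.0685]
tcp_rot: [-0.47, -3.103, -0.002]
wrist_force: [-0.6, 0.6, -0.4]
width: -0.0
grip_force: 0.0
```

Run:
```python
from h import *
a,_=read_camera("top");b,_=read_camera("scene")
cv2.imwrite("pics/c1.png",np.hstack([cv2.resize(a[180:320,270:480],None,fx=1.9,fy=1.9,interpolation=2),cv2.resize(b[140:280,90:300],None,fx=1.9,fy=1.9,interpolation=2)]))
```

```text
(no output)
```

View pics/c1.png

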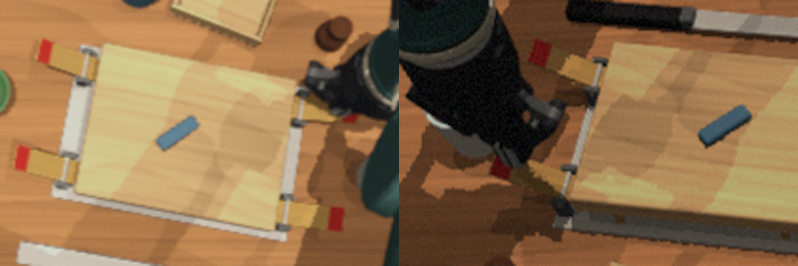

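The picture shows the closed fingers over the far right leaf: top-view crop near (325,95), scene crop near (515,160). The board is unmoved and the other three leaves are standing, so I'm pressing down now.

Emit:
step_arm(
  commands=[
    {"fingers":1,"dx":0,"dy":0,"dz":0.008,"roll":0},
    {"fingers":1,"dx":0,"dy":0,"dz":0.014,"roll":0},
    {"fingers":1,"dx":0,"dy":0,"dz":0.019,"roll":0},
    {"fingers":1,"dx":0,"dy":0,"dz":0.024,"roll":0},
    {"fingers":1,"dx":0,"dy":0,"dz":0.029,"roll":0},
    {"fingers":1,"dx":0,"dy":0,"dz":0.034,"roll":0},
    {"fingers":1,"dx":0,"dy":0,"dz":0.038,"roll":0},
    {"fingers":1,"dx":0,"dy":0,"dz":0.038,"roll":0},
  ],
)

```text
time: 8.7
tool_pos: [0.5758, -0.2407, 0.0331]
tcp_rot: [0.472, 3.103, -0.002]
wrist_force: [0.3, -1.6, 3.5]
width: -0.001
grip_force: 1.5
```

Emit:
step_arm(
  commands=[
    {"fingers":1,"dx":0,"dy":0,"dz":0.002,"roll":0},
    {"fingers":1,"dx":0,"dy":0,"dz":0.003,"roll":0},
    {"fingers":1,"dx":0,"dy":0,"dz":0.004,"roll":0},
    {"fingers":1,"dx":0,"dy":0,"dz":0.004,"roll":0},
    {"fingers":1,"dx":0,"dy":0,"dz":0.004,"roll":0},
  ],
)

```text
time: 9.32
tool_pos: [0.5757, -0.2409, 0.0295]
tcp_rot: [0.472, 3.103, -0.003]
wrist_force: [-0.5, -3.4, 5.8]
width: -0.0
grip_force: 2.8
```

Emit:
step_arm(
  commands=[
    {"fingers":1,"dx":0,"dy":0,"dz":0.001,"roll":0},
    {"fingers":1,"dx":0,"dy":0,"dz":0.002,"roll":0},
    {"fingers":1,"dx":0,"dy":0,"dz":0.002,"roll":0},
  ],
)

```text
time: 9.7
tool_pos: [0.5759, -0.2409, 0.0292]
tcp_rot: [0.472, 3.104, -0.003]
wrist_force: [-4.0, -1.6, 15.4]
width: 0.001
grip_force: 7.8
```

Firm at 29.2 mm under 15 N, so the leaf is flat against its stop. I'm lifting the hand straight up and away.

Emit:
step_arm(
  commands=[
    {"fingers":1,"dx":0,"dy":0,"dz":-0.02,"roll":0},
    {"fingers":1,"dx":0,"dy":0,"dz":-0.06,"roll":0},
    {"fingers":1,"dx":0,"dy":0,"dz":-0.12,"roll":0},
    {"fingers":1,"dx":0,"dy":0,"dz":-0.18,"roll":0},
    {"fingers":1,"dx":0.04,"dy":-0.04,"dz":-0.2,"roll":0},
    {"fingers":1,"dx":0.08,"dy":-0.09,"dz":-0.2,"roll":0},
    {"fingers":1,"dx":0.12,"dy":-0.14,"dz":-0.2,"roll":0},
    {"fingers":1,"dx":0.12,"dy":-0.14,"dz":-0.2,"roll":0},
  ],
)

```text
time: 10.7
tool_pos: [0.4154, -0.3389, 0.2264]
tcp_rot: [-0.479, -3.104, -0.0]
wrist_force: [0.3, 0.3, -0.4]
width: -0.003
grip_force: 0.0
```

Run:
```python
from h import *
for n in("top","scene"):
    im,d=read_camera(n);P=world(n,d);cv2.imwrite(f"pics/{n}2.png",im)
    m=(abs(P[...,2]-.054)<.006)&(d>0)
    hsv=cv2.cvtColor(im,cv2.COLOR_BGR2HSV); red=((hsv[...,0]<8)|(hsv[...,0]>172))&(hsv[...,1]>150)&(hsv[...,2]>80)&(d>0)
    k,l,s,ce=cv2.connectedComponentsWithStats(red.astype(np.uint8))
    for i in range(1,k):
        if s[i,4]>15: print(ce[i].round(),s[i,4],np.median(P[l==i],0).round(4))
    k,l,s,ce=cv2.connectedComponentsWithStats(m.astype(np.uint8)); i=1+np.argmax(s[1:,4]);Q=P[l==i]
    A=np.c_[Q[:,:2]-Q[:,:2].mean(0),np.ones(len(Q))];print(cv2.minAreaRect((Q[:,:2]*1000).astype(np.float32)),np.linalg.lstsq(A,Q[:,2],rcond=None)[0])
```

```text
[293. 207.] 68 [0.6292 0.0811 0.0604]
[454. 241.] 86 [ 0.5707 -0.266   0.0288]
[281. 263.] 76 [0.5111 0.1024 0.0587]
[446. 295.] 91 [ 0.4534 -0.237   0.0573]
((541.2850952148438, -77.83858489990234), (219.84942626953125, 170.60281372070312), 80.32376861572266) [-0.00105881 -0.00100305  0.05328919]
[164. 168.] 128 [ 0.4545 -0.2344  0.0593]
[358. 186.] 101 [0.5115 0.1044 0.0601]
[144. 234.] 131 [ 0.5706 -0.2632  0.0306]
[352. 246.] 119 [0.6293 0.0827 0.0617]
((541.2492065429688, -74.52143859863281), (220.33949279785156, 172.221923828125), 80.19346618652344) [-0.00259877  0.00106354  0.0549827 ]
```

View pics/scene2.png

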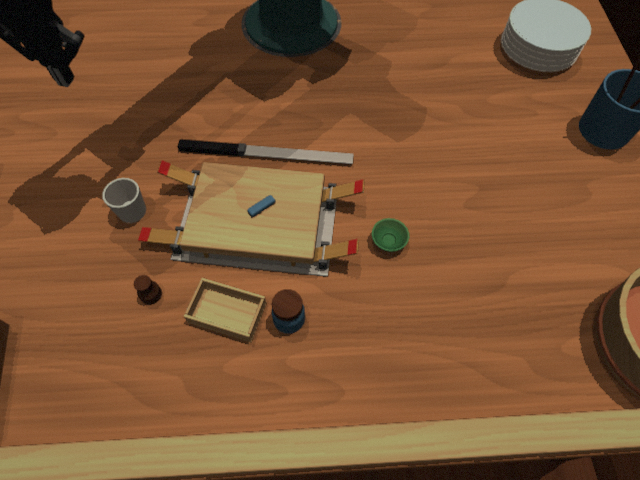

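The far right leaf is flat (red end at (144,234), about 29 mm up). The other three still stand, the board is level and unmoved, and the hand is clear at (45,40).

```bash
python3 -c "
from workcell import *
print(finish_job())"
```

```text
the job is handed in; nothing more can be done
None
```

The far right corner was the one that gave (about 4.5 mm under 8 N). Its shim is pressed flat, the other three still stand, the board is level and in place, the hand is clear, and the job is handed in (no verdict was returned).

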